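Sort the pump-repair parts and case the bearing

ROBOT

A 7-joint arm with a two-finger parallel gripper is mounted at the origin on a cart in front of the work surface, level with it; the furniture and walls round the work are solid. World frame = base frame: x ahead of the robot, y to its left, z up, the work surface at z = 0. Lengths are in mm, angles in degrees, forces in N, time in s.
With the tool pointing down it reaches from about 400 to 850 mm from the base axis. Payload 4.4 kg.
Tool frame: the origin (TCP) lies at the very end of the fingers, on their centre line; the grasp point (between the pads) lies 19 mm behind it; z points along the fingers, x is the direction in which the jaws open and shut, and the axes are right-handed (so a half turn about z gives the same grasp; the last joint's range is limited). The gripper opens to 94 mm and grips with 3 to 60 N. Pads are 16 mm wide; open, the fingers measure 119 mm over their backs; the gripper's body (75 mm by 177 mm) begins 78 mm behind the grasp point.
Start: joints at [-74.931, 36.005, 2.206, 86.941, -1.547, 57.084, -1.146], TCP at [209.866, 615.203, 205.478] pointing down, gripper open.
Joint ranges: [-175.42, 175.42], [-21.48, 121.26], [-71.46, 75.88], [10.55, 141.38], [-63.04, 243.04], [13.31, 113.54], [-168.57, 168.57]. Speed limits (degrees/s): [147.25, 147.25, 180, 180, 180, 180, 180].

INTERFACE

Orientations are given as [roll, pitch, yaw] about the fixed x, y, z axes, in that order (R = Rz(yaw) Ry(pitch) Rx(roll)).
In Python, from rig import read_state, snapshot, get_calibration, close_job gives the robot as it stands.
- The arm moves only by the tool apply_moves, never from a script. Its argument "rows" is a list of rows, each a list of 7 numbers: the shift along the tool's x, y, z in cm, then the turn, a rotation vector about the tool's x, y, z in rad, then the closure, from 0 (fully open) to 1 (shut). In form: [[dx, dy, dz, ax, ay, az, claw], ...]. A call has 1 to 10 rows; each row is the pose to reach, as a shift and turn from the pose commanded when the call began, along the tool's axes at that moment; what a row does not reach only later rows make up. A row lasts 1/10 s, in which the tool goes at most 50 mm and 8.59 degrees, less where a joint would pass 70% of its speed; a pose out of reach is approached as far as the arm can. A call with a gripper value outside its range is refused whole. The fingers move at their own pace and stop on an object; the grip force is fixed at half the most. Time passes only in rows, so rows that repeat a pose let the fingers close. It gives the time, the measured TCP pose, the force and the opening at its end, in the units of the state.
- read_state(): the state, without advancing time (a new reading comes with each control period).
- snapshot(name): name is "scene" or "top" or "wrist"; returns (picture, depth): 384x512x3 uint8, blue, green, red; 384x512 float32, mm along the optical axis (not along the pixel's ray), 0 where there is no reading.
- get_calibration(name): a dict with "intrinsics" (3x3 intrinsics, pixels), "pose" (4x4, takes a point from camera to world coordinates). Camera axes: x right, y up, looking along -z (the intrinsics and any distortion apply to the point x, -y, -z); pixel columns grow to the right and rows downward; lengths in mm; the calibration is good to about 2 mm. The wrist camera is an equidistant fisheye: a pixel r from the principal point sees the ray r / f radians off the axis. A picture is of the moment at which its call begins: read the wrist's pose just before it. get_calibration takes no time and is no camera call; for the wrist camera it gives the pose at the moment of the call.
- close_job(): hands the job in, once; it reports no verdict.
The state is a dict: "time_s": time; "joint_positions": joint angles; "qd": joint speeds; "joint_torque": joint torques, N m; "position": TCP position; "orientation": TCP orientation; "ft_force": force on the tool from outside, world axes, zero at the start; "torque": the same for the moment, N m; "width": opening from 0.0 (shut) to 1.0 (fully open).
Only numpy, scipy, OpenCV 4.12 (cv2) and the standard library are available. Lean on these libraries where they do the work, as an engineer would, in place of code of your own. Each camera call takes 0.05 s, during which the arm holds its last target. There are 200 camera calls.

TASK

Sort the loose parts left from the pump repair: lay both brass fittings (elbow and nipple) in the grey steel tray and both bolts in the blue tray, each lying flat on the tray's floor and not on another part or the rim. Lay the ball bearing flat in the round nest of the orange case, then shut the case's lid to keep the dust out.

Things in the scene. Friction and masses are not known exactly. Their poses are not given: they have to be found in the camera images.
- brass_elbow_centre (a point): Brass pipe elbow lying flat, 62 x 47 x 26 mm, 0.12 kg: the only bent part. The point is where it balances, 13 mm above what it lies on; z up. From the point it reaches 22 mm to -x, 40 to +x (the bare arm) and 23 to either side in y. Grasp at the point along its y axis, 46 mm wide there, at mid-height.
- brass_nipple_centre (a point): Short straight brass nipple lying on its side: a 27 mm hexagon, 10 mm wide and 24 mm high, in the middle, a 16 mm thread on either side; 46 mm long along its y axis, 0.06 kg. The point is its middle, 12 mm above what it lies on; grasp there across the hexagon, along its x axis (27 mm); z up.
- bolt_large_centre (a point): The larger zinc-plated hexagon bolt with its nut, lying on its side: 68 mm long along its y axis, shank 12 mm thick, head and nut 22 mm across and 19 mm high. The point is on the bare shank midway between the ends, 9.5 mm above what it lies on; head at y +26 to +34 mm, nut at y -17 to -26 mm; grasp at the point across the shank, along its x axis. 0.084 kg; z up at the start.
- bolt_small_centre (a point): The smaller zinc-plated hexagon bolt with its nut, lying on its side: 57 mm long along its y axis, shank 10 mm thick, head and nut 18 mm across and 16 mm high. The point is on the bare shank midway between the ends, 8 mm above what it lies on; head at y +22 to +28 mm, nut at y -14 to -22 mm; grasp at the point across the shank, along its x axis. 0.075 kg; z up at the start.
- bearing_centre (a point): Steel ball bearing lying flat, 40 mm across, 12 mm thick, 0.11 kg. The point is its centre, 6 mm above what it lies on; z up. Grasp across the outer ring, any direction.
- steel_tray_floor (a point): Grey steel tray for the brass fittings, 178 mm long (its x axis) by 130 mm wide (y) by 28 mm high, straight walls and floor 3 mm thick, inside 172 by 124 mm. The point lies in the middle of its inner floor, 3 mm above the bench, z up; the end with the small blank card faces -x. Fixed to the bench.
- blue_tray_floor (a point): Blue plastic tray for the bolts, 178 mm long (its x axis) by 130 mm wide (y) by 28 mm high, straight walls and floor 3 mm thick, inside 172 by 124 mm. The point lies in the middle of its inner floor, 3 mm above the bench, z up; the end with the small blank card faces -x. Fixed to the bench.
- case_nest (a point): Orange bearing case, fixed, 120 deep (x) by 154 wide (y) by 44 mm high, walls 4 mm, lined with 12 mm black foam. Point: middle of the floor of the round nest (54 mm wide, 12 deep), 4 mm above the bench; z up. A finger channel, 36 mm wide, also 12 deep, crosses the nest along y, 146 mm long: room for fingers closing along y. Outer walls: 52 mm off at -x, 68 at +x, 77 at either side.
- case_lid (a joint): Lid angle, rad: 0 shut, 1.8 wide open on its stop. Hinge along the case's y, 68 mm behind the nest point (+x), 44 mm above the bench. Lid: plate 122 mm long, 156 wide, its outer face 7 to 10 mm outside the hinge plane, 0.1 kg. It turns freely, stays open leaning back, and falls shut once pushed forward (case -x) past upright, below 1.5 rad.
- lid_tab (a point): Middle of the black finger tab on the free edge of the lid, 130 mm from the hinge; the tab is 44 mm wide and 6 mm thick. x, y, z turn with the lid; with the lid shut they are those of the case.

How it is judged:
By the outcome, as a careful person would: the job done as asked, in the order asked, and still so for the second after the job is handed in, with the robot touching nothing.
It also fails if it takes over 134 s, if anything falls off the work surface, if the arm or the gripper's body presses on something with over 40 N, if the wrist force passes 120 N, or if a joint passes its speed limit or range.

## Working session

There is one attempt and no reset: what is moved stays moved. The work goes in short steps, Python scripts to look and compute and a tool call to move; the robot and the scene stay as the last step left them, time stands still between calls to the robot, and variables do not carry over. Pictures are saved under pics/ and viewed, about 12 in all and at most 16, crops included, and the job is handed in when it is done.

Besides the shell and the picture viewer there is one more tool, called after ">>>" by a JSON object that holds its "op" and its "data", one argument or row to a line. apply_moves: Moves the arm, as the interface text tells. Its arguments: {"type":"object","properties":{"rows":{"type":"array"}},"required":["rows"]}

```bash
mkdir -p pics; ls
python3 - <<'E'
from rig import *
import cv2,numpy as np
s=read_state();print(s)
for n in("top","scene"):
    p,d=snapshot(n);cv2.imwrite(f"pics/{n}0.png",p);np.save(f"{n}0.npy",d)
    c=get_calibration(n);print(n,c)
E
```

```text
pics
{'time_s': 0.0, 'joint_positions': array([-74.93330817,  36.05671678,   2.20352669,  86.99391149,
        -1.54605953,  57.08522829,  -1.14585636]), 'qd': array([ 0.00278509, -0.01889505, -0.03693596, -0.0385476 , -0.06568125,
        0.08351567,  0.0740621 ]), 'joint_torque': array([-7.69764301e-05, -5.49730575e+01,  1.14340547e+00, -1.86647218e+01,
       -5.23017731e-02,  2.32701626e-02,  1.28880056e-04]), 'position': array([209.64173544, 614.57006745, 204.59098398]), 'orientation': array([1.79997402e+02, 1.06121002e-01, 7.11630754e+01]), 'ft_force': array([0.1864301 , 0.4467426 , 0.08571002]), 'torque': array([-0.04603348,  0.03891993, -0.0205914 ]), 'width': 1.001041398910136}
top {'intrinsics': array([[362.48059313,   0.        , 253.17399314],
       [  0.        , 362.48059313, 193.42996551],
       [  0.        ,   0.        ,   1.        ]]), 'pose': array([[-1.19598105e-02,  9.87434594e-01, -1.57575013e-01,
         3.12807950e+02],
       [-9.99644340e-01, -1.55635229e-02, -2.16557432e-02,
        -5.47116060e+00],
       [-2.38360524e-02,  1.57259971e-01,  9.87269540e-01,
         1.31921236e+03],
       [ 0.00000000e+00,  0.00000000e+00,  0.00000000e+00,
         1.00000000e+00]])}
scene {'intrinsics': array([[422.44610714,   0.        , 252.66908409],
       [  0.        , 422.44610714, 190.46289488],
       [  0.        ,   0.        ,   1.        ]]), 'pose': array([[-9.76785408e-01,  9.57024763e-02, -1.91654123e-01,
         2.97939233e+02],
       [-2.14220124e-01, -4.36067833e-01,  8.74044955e-01,
         1.02452602e+03],
       [ 7.40685045e-05,  8.94810528e-01,  4.46446092e-01,
         5.77592188e+02],
       [ 0.00000000e+00,  0.00000000e+00,  0.00000000e+00,
         1.00000000e+00]])}
```

View pics/top0.png

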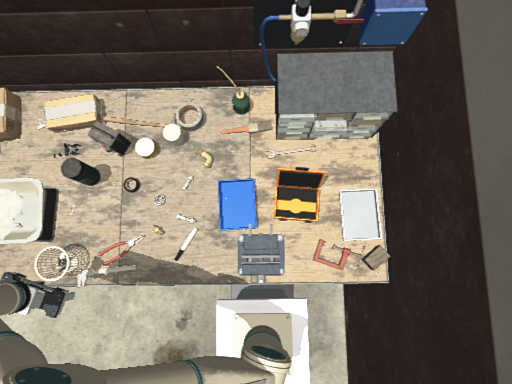

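View pics/scene0.png

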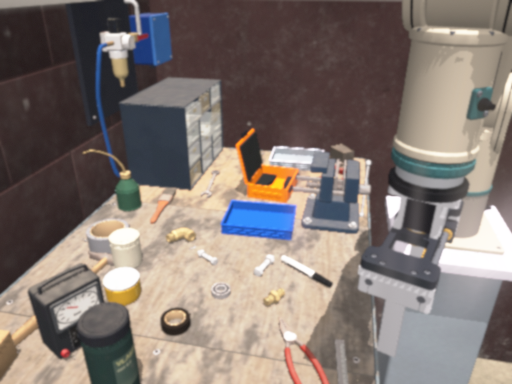

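The top view shows the elbow near (207,158), bolts near (187,183) and (186,218), the bearing near (160,200) and the nipple near (158,230). The blue tray is near (238,205), the open case near (297,197) and the steel tray near (360,215).

```bash
cat > h.py <<'E'
from rig import *
import cv2,numpy as np
from scipy.spatial.transform import Rotation as R
def px2w(cal,u,v,d=None,z=None):
    K,P=cal["intrinsics"],cal["pose"]
    u=np.asarray(u,float);v=np.asarray(v,float)
    r=np.stack([(u-K[0,2])/K[0,0],-(v-K[1,2])/K[1,1],-np.ones_like(u)],-1)@P[:3,:3].T
    o=P[:3,3]
    t=np.asarray(d)[...,None] if d is not None else ((z-o[2])/r[...,2])[...,None]
    return o+t*r
def cloud(n,d):
    v,u=np.mgrid[:384,:512]; return px2w(get_calibration(n),u,v,d=d)
E
python3 - <<'E'
from h import *
p=cv2.imread("pics/top0.png");d=np.load("top0.npy")
W=cloud("top",d)
c=cv2.resize(p[140:245,145:225],None,fx=7,fy=5.7*7/5.7,interpolation=cv2.INTER_CUBIC)[:,:560]
cv2.imwrite("pics/crop0.png",c[:600] if c.shape[0]<=600 else cv2.resize(c,(457,600)))
hsv=cv2.cvtColor(p,cv2.COLOR_BGR2HSV)
m=(hsv[...,0]>105)&(hsv[...,0]<125)&(hsv[...,1]>150)&(hsv[...,2]>60)
m[:150]=0
def rect(m,name,zmax=1e9):
    q=W[m&(W[...,2]<zmax)];print(name,len(q),cv2.minAreaRect(q[:,:2].astype(np.float32)),q[:,2].min(),np.median(q[:,2]),q[:,2].max())
def big(m):
    n,l,s,_=cv2.connectedComponentsWithStats(m.astype(np.uint8));return l==1+s[1:,4].argmax()
rect(big(m),"blue")
m=(hsv[...,0]>5)&(hsv[...,0]<25)&(hsv[...,1]>180)&(hsv[...,2]>120);m[:165]=0;m[:,:265]=0;m[228:]=0;m[:,330:]=0
rect(m,"case",60);rect(m,"case all")
# steel tray by height above bench
zz=W[...,2];m=np.zeros_like(m);m[183:247,335:388]=(zz[183:247,335:388]>12)&(zz[183:247,335:388]<45)
m=big(m);rect(m,"steel")
for y in (0.,):
  for name,(u,v) in dict(elbow=(207,158),b1=(187,183),b2=(186,218),bear=(160,200),nip=(158,230),bench=(215,180),bfl=(238,205),sfl=(360,215)).items():print(name,W[v,u].round(1))
E
```

```text
blue 1748 ((438.9769592285156, 77.7969970703125), (268.93603515625, 138.13853454589844), 6.236515998840332) -7.23257418170715 2.6451246021919133 1319.2123610516962
case 116 ((485.5716247558594, -129.51095581054688), (150.896484375, 125.04090118408203), 84.2337646484375) 0.5234371731166902 34.693090746941834 59.1894445731034
case all 194 ((498.48736572265625, -130.61761474609375), (150.62953186035156, 150.90042114257812), 84.84838104248047) 0.5234371731166902 43.075972556809575 163.62961571605229
steel 351 ((438.94268798828125, -357.009033203125), (181.23817443847656, 134.60614013671875), 1.8770771026611328) 12.026473681295101 27.366023782209595 37.289302425757114
elbow [654.7 191.8  23.3]
b1 [564.5 267.   10.4]
b2 [435.1 268.5  10.4]
bear [504.  368.2   1. ]
nip [392.5 367.4  18.2]
bench [576.9 165.3  -3.7]
bfl [480.9  79.5   2.8]
sfl [ 437.7 -361.9    4.2]
```

View pics/crop0.png

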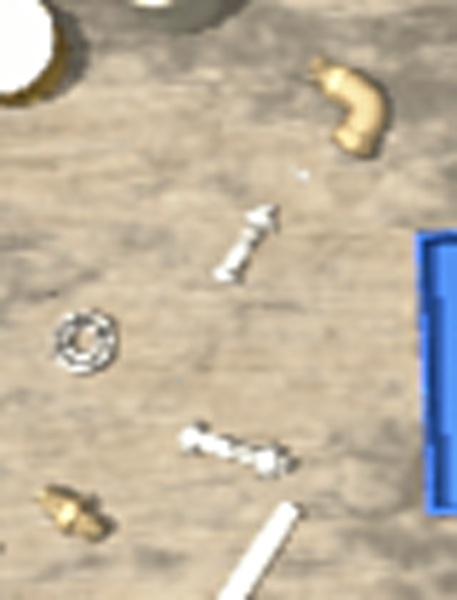

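```bash
cat >> h.py <<'E'
def go(x,y,z,yaw=None,s=None):
    s=s or read_state();p=s["position"];Rt=R.from_euler("xyz",s["orientation"],degrees=True)
    d=Rt.inv().apply(np.array([x,y,z])-p)/10
    T=R.from_euler("xyz",[180,0,s["orientation"][2] if yaw is None else yaw],degrees=True)
    print("pos",p.round(1),"yaw",s["orientation"][2].round(1),"t",round(s["time_s"],2),"-> d",d.round(2),"rv",(Rt.inv()*T).as_rotvec().round(3),"dist",np.linalg.norm(d)*10)
def wrist():
    c=get_calibration("wrist");p,d=snapshot("wrist")
    return p,d,c
def wcloud(d,c):
    K,P=c["intrinsics"],c["pose"];v,u=np.mgrid[:384,:512]
    a,b=(u-K[0,2])/K[0,0],(v-K[1,2])/K[1,1];th=np.hypot(a,b);k=np.tan(np.minimum(th,1.4))/np.maximum(th,1e-9)
    q=np.stack([a*k,-b*k,-np.ones_like(a)],-1)*d[...,None]
    return q@P[:3,:3].T+P[:3,3]
E
python3 - <<'E'
from h import *
s=read_state();c=get_calibration("wrist");print(c["intrinsics"].round(1))
Rt=R.from_euler("xyz",s["orientation"],degrees=True).as_matrix()
print("cam in tool",(Rt.T@(c["pose"][:3,3]-s["position"])).round(1));print((Rt.T@c["pose"][:3,:3]).round(2))
go(560,260,290,45)
E
```

```text
[[297.3   0.  253.8]
 [  0.  297.3 187.7]
 [  0.    0.    1. ]]
cam in tool [  -0.   -66.8 -179.3]
[[ 1.   -0.    0.  ]
 [-0.   -0.97 -0.23]
 [ 0.    0.23 -0.97]]
pos [209.7 614.6 204.7] yaw 71.2 t 0.1 -> d [-22.27  44.61  -8.5 ] rv [0.    0.002 0.457] dist 505.74200874508347
```

>>> {"op": "apply_moves", "data": {
  "rows": [
    [-22,44.6,3,0,0,0.457,0],
    [-22,44.6,3,0,0,0.457,0],
    [-22,44.6,3,0,0,0.457,0],
    [-22,44.6,3,0,0,0.457,0],
    [-22,44.6,3,0,0,0.457,0],
    [-22,44.6,3,0,0,0.457,0],
    [-22,44.6,3,0,0,0.457,0],
    [-22,44.6,3,0,0,0.457,0],
    [-22,44.6,3,0,0,0.457,0],
    [-22,44.6,3,0,0,0.457,0]
  ]
}}

```text
time_s: 1.1
position: [562.0, 261.1, 175.0]
orientation: [-180.0, 0.0, 45.0]
ft_force: [1.4, 0.8, -0.3]
width: 1.004
```

>>> {"op": "apply_moves", "data": {
  "rows": [
    [0,0,0,0,0,0,0],
    [0,0,0,0,0,0,0]
  ]
}}

```text
time_s: 1.3
position: [561.3, 261.4, 174.8]
orientation: [-180.0, 0.1, 44.8]
ft_force: [-0.7, 0.7, 0.2]
width: 1.004
```

Run:
```python
from h import *
p,d,c=wrist();s=read_state();print(s["position"].round(1),s["orientation"].round(1),s["time_s"])
cv2.imwrite("pics/w1.png",p);np.save("w1.npy",d)
W=wcloud(d,c);np.save("w1W.npy",W)
b=W[(abs(W[...,0]-500)<80)&(abs(W[...,1]-320)<60)];print("bench z",np.median(b[:,2]))
m=((W[...,2]>4.5)&(W[...,2]<40)&(d>0)).astype(np.uint8)
n,l,st,ce=cv2.connectedComponentsWithStats(m)
for i in range(1,n):
    if st[i,4]<60: continue
    q=W[l==i];print(ce[i].round(),st[i,4],[np.round(x,1) for x in cv2.minAreaRect(q[:,:2].astype(np.float32))],q[:,2].max().round(1))
```

```text
[560.2 263.4 174.9] [-179.9    0.    45. ] 1.35
bench z 300.19378640816745
[134.  52.] 1162 [array([344.7, 270.1]), array([ 16.2, 135.4]), np.float64(57.3)] 18.1
[453.  20.] 657 [array([597.9, 605.6]), array([24.5, 64.9]), np.float64(86.9)] 39.9
[222.  13.] 579 [array([397.3, 371.8]), array([46.9, 26.8]), np.float64(68.9)] 26.1
[381.  57.] 1166 [array([565.1, 474.9]), array([55.2, 54. ]), np.float64(70.0)] 20.6
[508.  43.] 73 [array([689.8, 691.8]), array([13.2, 29.1]), np.float64(9.3)] 16.2
[288.  78.] 793 [array([508.3, 370. ]), array([38.8, 39.6]), np.float64(61.4)] 14.2
[183.  98.] 672 [array([435.9, 268.5]), array([69.7, 21.7]), np.float64(73.4)] 21.2
[461. 121.] 859 [array([694.8, 518.3]), array([38.3, 89.7]), np.float64(22.0)] 40.0
[ 32. 167.] 3655 [array([305.2,  28.7]), array([113.6, 148.5]), np.float64(89.2)] 40.0
[403. 161.] 650 [array([681.1, 408.8]), array([29. , 67.1]), np.float64(31.2)] 39.9
[100. 189.] 1857 [array([456.2,  82.4]), array([122.1, 133.3]), np.float64(2.7)] 32.5
[263. 178.] 483 [array([571., 266.]), array([18.1, 57.5]), np.float64(59.2)] 17.8
[471. 196.] 1317 [array([803.7, 462.8]), array([186.5,  18.4]), np.float64(82.3)] 25.3
[ 15. 228.] 92 [array([349.7, -56.3]), array([53.6, 14.9]), np.float64(74.8)] 39.9
[378. 228.] 337 [array([720.7, 330.4]), array([41. ,  9.5]), np.float64(57.5)] 39.9
[188. 246.] 388 [array([567.8, 131. ]), array([27.7, 60.7]), np.float64(28.7)] 32.3
[271. 259.] 759 [array([652.6, 206.4]), array([65.5, 28.2]), np.float64(47.1)] 28.4
[147. 300.] 66 [array([575.6,  38.4]), array([ 5.1, 31.5]), np.float64(4.0)] 31.6
[352. 303.] 219 [array([782.8, 230.5]), array([ 8.3, 47.1]), np.float64(38.7)] 39.7
```

View pics/w1.png

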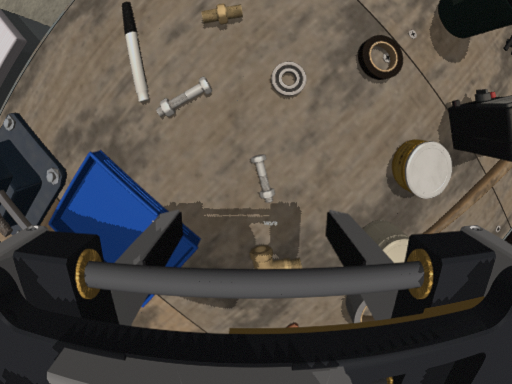

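The wrist view shows the nipple (222,13), bearing (288,78), large bolt (183,98) and small bolt (263,178) clearly. The elbow (271,259) is half hidden by the gripper, so I'll look at it from a better place.

Run:
```python
from h import *
go(650,85,130,0)
```

```text
pos [560.2 263.4 174.9] yaw 45.0 t 1.35 -> d [-6.25 18.97  4.47] rv [-0.001  0.001  0.785] dist 204.70345579623557
```

>>> {"op": "apply_moves", "data": {
  "rows": [
    [-6.2,19,4.5,0,0,0.785,0],
    [-6.2,19,4.5,0,0,0.785,0],
    [-6.2,19,4.5,0,0,0.785,0],
    [-6.2,19,4.5,0,0,0.785,0],
    [-6.2,19,4.5,0,0,0.785,0],
    [-6.2,19,4.5,0,0,0.785,0],
    [-6.2,19,4.5,0,0,0.785,0],
    [-6.2,19,4.5,0,0,0.785,0]
  ]
}}

```text
time_s: 2.15
position: [650.6, 88.4, 130.6]
orientation: [-179.9, 0.0, 0.4]
ft_force: [-0.1, 0.6, -0.2]
width: 1.0
```

Run:
```python
from h import *
s=read_state();p,d,c=wrist();print(s["position"].round(1),s["orientation"].round(1),s["time_s"])
cv2.imwrite("pics/w2.png",p);np.save("w2.npy",d)
W=wcloud(d,c);np.save("w2W.npy",W)
m=((W[...,2]>4.5)&(W[...,2]<40)&(d>0)&(abs(W[...,0]-652)<60)&(abs(W[...,1]-200)<60)).astype(np.uint8)
n,l,st,ce=cv2.connectedComponentsWithStats(m);i=1+st[1:,4].argmax()
q=W[l==i];print(ce[i].round(),st[i,4],cv2.minAreaRect(q[:,:2].astype(np.float32)),q[:,2].max())
# world-aligned render, 0.2mm... x up, y left
im=np.zeros((600,600,3),np.uint8)
g=(abs(W[...,0]-652)<50)&(abs(W[...,1]-200)<50)
for P,col in zip(W[g],p[g]):
    a=(int(300-(P[1]-200)*6),int(300-(P[0]-652)*6));cv2.circle(im,a,4,tuple(int(t) for t in col),-1)
for k in range(-40,41,20):
    cv2.line(im,(0,300-k*6),(8,300-k*6),(0,0,255),2);cv2.line(im,(300-k*6,0),(300-k*6,8),(0,0,255),2)
cv2.imwrite("pics/elb.png",im)
```

```text
[650.6  88.4 130.6] [-179.9    0.     0.4] 2.15
[265.  77.] 1948 ((660.0996704101562, 201.191650390625), (63.340850830078125, 46.66779708862305), 55.09265899658203) 28.056612218190082
```

View pics/elb.png

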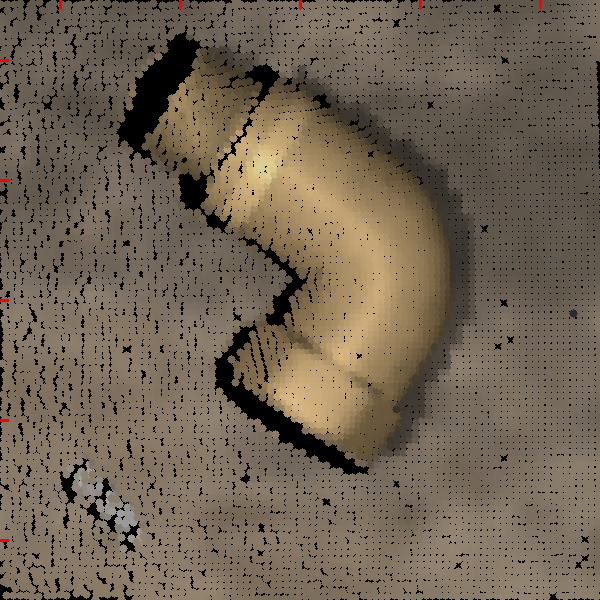

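The render shows the elbow's bare end at upper left (+x,+y). Its long axis is at 55° and its balance point is about (655,194), so the grasp yaw is -35°.

Run:
```python
from h import *
go(655,193.8,50,-35)
```

```text
pos [650.8  87.8 130.7] yaw 0.3 t 2.2 -> d [  0.48 -10.58   8.09] rv [-0.002  0.001  0.617] dist 133.28316538253534
```

>>> {"op": "apply_moves", "data": {
  "rows": [
    [0.5,-10.6,2,0,0,0.617,0],
    [0.5,-10.6,2,0,0,0.617,0],
    [0.5,-10.6,4,0,0,0.617,0],
    [0.5,-10.6,6,0,0,0.617,0],
    [0.5,-10.6,8,0,0,0.617,0],
    [0.5,-10.6,8,0,0,0.617,0],
    [0.5,-10.6,8,0,0,0.617,0],
    [0.5,-10.6,8,0,0,0.617,0]
  ]
}}

```text
time_s: 3.0
position: [657.2, 191.2, 52.0]
orientation: [-179.9, -0.1, -35.3]
ft_force: [0.7, 0.7, 0.6]
width: 0.999
```

Run:
```python
from h import *
go(655,193.8,4,-35)
```

```text
pos [657.2 191.2  52. ] yaw -35.3 t 3.0 -> d [-0.33 -0.07  4.8 ] rv [-0.002 -0.001 -0.005] dist 48.084372993569524
```

>>> {"op": "apply_moves", "data": {
  "rows": [
    [-0.3,-0.1,2.5,0,0,0,0],
    [-0.3,-0.1,4,0,0,0,0],
    [-0.3,-0.1,4.8,0,0,0,0],
    [-0.3,-0.1,4.8,0,0,0,0],
    [-0.3,-0.1,4.8,0,0,0,1],
    [-0.3,-0.1,4.8,0,0,0,1],
    [-0.3,-0.1,4.8,0,0,0,1],
    [-0.3,-0.1,4.8,0,0,0,1],
    [-0.3,-0.1,4.8,0,0,0,1],
    [-0.3,-0.1,4.8,0,0,0,1]
  ]
}}

```text
time_s: 4.0
position: [654.5, 193.3, 2.6]
orientation: [-180.0, -0.0, -35.3]
ft_force: [-0.1, -0.2, 0.4]
width: 0.528
```

Run:
```python
from h import *
go(560,-100,260,-70)
go(470,-357,260,-88.5)
```

```text
pos [654.5 193.3   2.6] yaw -35.3 t 4.0 -> d [  9.26  29.39 -25.74] rv [-0.    -0.     0.605] dist 401.5488944092863
pos [654.5 193.3   2.6] yaw -35.3 t 4.0 -> d [ 16.79  55.56 -25.75] rv [-0.     0.     0.928] dist 634.9636631505792
```

>>> {"op": "apply_moves", "data": {
  "rows": [
    [0,0,0,0,0,0,1],
    [0,0,0,0,0,0,1],
    [0,0,-5,0,0,0,1],
    [0,0,-10,0,0,0,1],
    [0,0,-15,0,0,0,1],
    [0,0,-20,0,0,0,1],
    [2,4,-25,0,0,0.1,1],
    [4,9,-25.8,0,0,0.2,1],
    [5,13,-25.8,0,0,0.3,1],
    [6,18,-25.8,0,0,0.4,1]
  ]
}}

```text
time_s: 5.0
position: [603.1, 18.8, 261.3]
orientation: [-179.9, -0.1, -58.5]
ft_force: [0.5, 0.5, -2.0]
width: 0.469
```

Run:
```python
from h import *
go(470,-357,260,-88.5)
```

```text
pos [603.1  18.8 261.3] yaw -58.5 t 5.0 -> d [25.09 30.98  0.11] rv [-0.002 -0.001  0.524] dist 398.6494060089176
```

>>> {"op": "apply_moves", "data": {
  "rows": [
    [25.1,31,0,0,0,0.524,1],
    [25.1,31,0,0,0,0.524,1],
    [25.1,31,0,0,0,0.524,1],
    [25.1,31,0,0,0,0.524,1],
    [25.1,31,0,0,0,0.524,1],
    [25.1,31,0,0,0,0.524,1],
    [25.1,31,0,0,0,0.524,1],
    [25.1,31,0,0,0,0.524,1],
    [25.1,31,0,0,0,0.524,1],
    [25.1,31,0,0,0,0.524,1]
  ]
}}

```text
time_s: 6.0
position: [470.3, -356.9, 260.1]
orientation: [180.0, 0.0, -88.5]
ft_force: [1.4, 0.8, -1.9]
width: 0.469
```

Run:
```python
from h import *
go(470,-357,60,-88.5)
p,d,c=wrist();cv2.imwrite("pics/w3.png",p);W=wcloud(d,c)
m=(W[...,2]>15)&(W[...,2]<38)&(abs(W[...,1]+357)<85)&(abs(W[...,0]-439)<110)
print(cv2.minAreaRect(W[m][:,:2].astype(np.float32)))
```

```text
pos [ 470.3 -356.9  260.1] yaw -88.5 t 6.0 -> d [2.000e-02 2.000e-02 2.001e+01] rv [ 0.  0. -0.] dist 200.06850675391263
((430.1358337402344, -356.7093505859375), (205.0823516845703, 133.2985076904297), 1.7258764505386353)
```

View pics/w3.png

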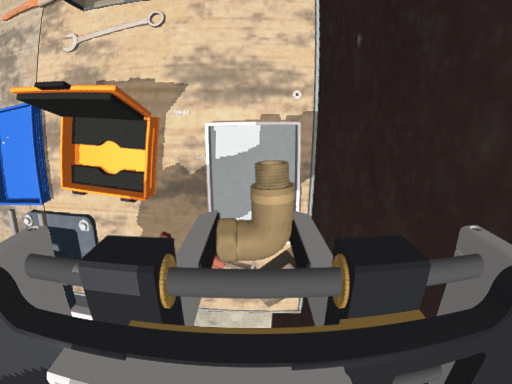

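The elbow is held flat above the steel tray, with its bare end at (272,175).

>>> {"op": "apply_moves", "data": {
  "rows": [
    [0,0,5,0,0,0,1],
    [0,0,10,0,0,0,1],
    [0,0,15,0,0,0,1],
    [0,0,19,0,0,0,1],
    [0,0,22,0,0,0,1],
    [0,0,24,0,0,0,1],
    [0,0,25,0,0,0,1],
    [0,0,25.3,0,0,0,1],
    [0,0,25.3,0,0,0,1],
    [0,0,25.3,0,0,0,1]
  ]
}}

```text
time_s: 7.05
position: [472.5, -356.0, 8.5]
orientation: [-179.9, -0.1, -88.3]
ft_force: [-0.0, -0.1, -0.8]
width: 0.468
```

>>> {"op": "apply_moves", "data": {
  "rows": [
    [0,0,0,0,0,0,0.35],
    [0,0,0,0,0,0,0.35],
    [0,0,0,0,0,0,0.35],
    [0,0,-5,0,0,0,0.35],
    [0,0,-10,0,0,0,0.35],
    [0,0,-15,0,0,0,0.35],
    [0,0,-20,0,0,0,0.2],
    [0,0,-25,0,0,0,0],
    [0,0,-25,0,0,0,0]
  ]
}}

```text
time_s: 7.95
position: [473.6, -359.4, 264.5]
orientation: [-179.4, -0.5, -88.3]
ft_force: [0.1, -0.0, -0.3]
width: 0.867
```

Run:
```python
from h import *
W=np.load("w1W.npy")
def sh(cx,cy,r=45):
    m=(W[...,2]>5)&(W[...,2]<35)&(np.hypot(W[...,0]-cx,W[...,1]-cy)<r);q=W[m][:,:2].astype(np.float32);print(cv2.minAreaRect(q));print(cv2.boxPoints(cv2.minAreaRect(q)).round(0).tolist())
sh(397,372);sh(436,268);sh(571,266);sh(508,370)
go(397.3,371.8,260,69)
```

```text
((397.265625, 371.7761535644531), (46.90554428100586, 26.799863815307617), 68.94190979003906)
[[376.0, 355.0], [401.0, 345.0], [418.0, 389.0], [393.0, 398.0]]
((433.7023620605469, 264.850341796875), (78.37759399414062, 32.780086517333984), 59.29106903076172)
[[400.0, 240.0], [428.0, 223.0], [468.0, 290.0], [440.0, 307.0]]
((571.038818359375, 265.99920654296875), (18.054018020629883, 57.52463912963867), 59.202781677246094)
[[542.0, 273.0], [591.0, 244.0], [600.0, 259.0], [551.0, 288.0]]
((508.2697448730469, 369.9676513671875), (38.795318603515625, 39.6399040222168), 61.39680862426758)
[[482.0, 362.0], [516.0, 343.0], [535.0, 378.0], [500.0, 396.0]]
pos [ 473.6 -359.4  264.5] yaw -88.3 t 7.95 -> d [-73.32   5.49  -0.21] rv [ 0.009 -0.016 -2.746] dist 735.2269066562176
```

Run:
```python
from h import *
go(397.3,371.8,260,-21)
```

```text
pos [ 473.6 -359.4  264.5] yaw -88.3 t 7.95 -> d [-73.32   5.49  -0.21] rv [-0.004 -0.013 -1.175] dist 735.2269066562176
```

>>> {"op": "apply_moves", "data": {
  "rows": [
    [-73,5.5,0.5,0,0,-1.175,0],
    [-73,5.5,0.5,0,0,-1.175,0],
    [-73,5.5,0.5,0,0,-1.175,0],
    [-73,5.5,0.5,0,0,-1.175,0],
    [-73,5.5,0.5,0,0,-1.175,0],
    [-73,5.5,0.5,0,0,-1.175,0],
    [-73,5.5,0.5,0,0,-1.175,0],
    [-73,5.5,0.5,0,0,-1.175,0],
    [-73,5.5,0.5,0,0,-1.175,0],
    [-73,5.5,0.5,0,0,-1.175,0]
  ]
}}

```text
time_s: 8.95
position: [418.2, 143.3, 253.8]
orientation: [-180.0, 0.0, -21.0]
ft_force: [0.2, -0.5, 0.5]
width: 1.001
```

Run:
```python
from h import *
go(397.3,371.8,60,-21)
```

```text
pos [418.2 143.3 253.8] yaw -21.0 t 8.95 -> d [-10.13 -20.57  19.4 ] rv [-0.001  0.     0.   ] dist 300.3476983832376
```

>>> {"op": "apply_moves", "data": {
  "rows": [
    [-10.1,-20.6,19.4,0,0,0,0],
    [-10.1,-20.6,19.4,0,0,0,0],
    [-10.1,-20.6,19.4,0,0,0,0],
    [-10.1,-20.6,19.4,0,0,0,0],
    [-10.1,-20.6,19.4,0,0,0,0],
    [-10.1,-20.6,19.4,0,0,0,0],
    [-10.1,-20.6,19.4,0,0,0,0],
    [-10.1,-20.6,19.4,0,0,0,0],
    [-10.1,-20.6,19.4,0,0,0,0],
    [-10.1,-20.6,19.4,0,0,0,0]
  ]
}}

```text
time_s: 9.95
position: [399.7, 368.8, 61.2]
orientation: [-179.9, -0.1, -21.1]
ft_force: [0.0, 0.0, -0.8]
width: 1.0
```

Run:
```python
from h import *
go(397.3,371.8,4,-21)
```

```text
pos [399.7 368.8  61.2] yaw -21.1 t 9.95 -> d [-0.33 -0.18  5.72] rv [-0.001 -0.001 -0.002] dist 57.3087231264099
```

>>> {"op": "apply_moves", "data": {
  "rows": [
    [-0.3,-0.2,3,0,0,0,0],
    [-0.3,-0.2,4.7,0,0,0,0],
    [-0.3,-0.2,5.6,0,0,0,0],
    [-0.3,-0.2,5.6,0,0,0,0],
    [-0.3,-0.2,5.6,0,0,0,1],
    [-0.3,-0.2,5.6,0,0,0,1],
    [-0.3,-0.2,5.6,0,0,0,1],
    [-0.3,-0.2,5.6,0,0,0,1],
    [-0.3,-0.2,5.6,0,0,0,1],
    [-0.3,-0.2,5.6,0,0,0,1]
  ]
}}

```text
time_s: 10.95
position: [396.4, 373.0, 4.0]
orientation: [-180.0, -0.0, -21.0]
ft_force: [-0.2, -0.3, 0.3]
width: 0.527
```

>>> {"op": "apply_moves", "data": {
  "rows": [
    [0,0,0,0,0,0,1],
    [0,0,0,0,0,0,1],
    [0,0,-5,0,0,0,1],
    [0,0,-10,0,0,0,1],
    [0,0,-15,0,0,0,1],
    [0,0,-20,0,0,0,1],
    [0,0,-25.5,0,0,0,1],
    [0,0,-25.5,0,0,0,1]
  ]
}}

```text
time_s: 11.75
position: [399.6, 374.9, 265.0]
orientation: [-179.4, -0.3, -21.0]
ft_force: [1.0, 0.8, -0.4]
width: 0.007
```

Run:
```python
from h import *
go(398,-357,260,-88.5)
```

```text
pos [399.6 374.9 265. ] yaw -21.0 t 11.75 -> d [26.07 68.4  -0.11] rv [-0.012  0.002  1.178] dist 731.9476827387012
```

The fingers had not finished closing, because they need about 0.08 per row. I'll re-find the nipple.

>>> {"op": "apply_moves", "data": {
  "rows": [
    [0,10,4,0,0,0,0.4],
    [0,10,4,0,0,0,0.4],
    [0,10,4,0,0,0,0.4],
    [0,10,4,0,0,0,0.4],
    [0,10,4,0,0,0,0.4],
    [0,10,4,0,0,0,0.4]
  ]
}}

```text
time_s: 12.35
position: [361.7, 281.3, 219.2]
orientation: [-179.9, -0.1, -20.9]
ft_force: [-0.1, 0.1, -0.6]
width: 0.476
```

```bash
cat >> h.py <<'E'
def find(cx,cy,r=60,zlo=5,zhi=40,save=None):
    p,d,c=wrist();W=wcloud(d,c)
    if save:cv2.imwrite(save,p)
    m=((W[...,2]>zlo)&(W[...,2]<zhi)&(d>0)&(np.hypot(W[...,0]-cx,W[...,1]-cy)<r)).astype(np.uint8)
    n,l,st,ce=cv2.connectedComponentsWithStats(m)
    for i in range(1,n):
        if st[i,4]>80:
            q=W[l==i];print(ce[i].round(),st[i,4],[np.round(x,1) for x in cv2.minAreaRect(q[:,:2].astype(np.float32))],q[:,2].max().round(1))
E
python3 - <<'E'
from h import *
find(400,372,80,save="pics/w4.png");go(397,372,60,-21)
E
```

```text
[218.  59.] 150 [array([369.3, 432.6]), array([15.7, 24. ]), np.float64(22.8)] 13.3
[255.  95.] 506 [array([397. , 370.8]), array([46.6, 26.6]), np.float64(43.3)] 26.0
pos [361.6 281.1 219.1] yaw -20.9 t 12.4 -> d [ 0.06 -9.74 15.93] rv [-0.001 -0.001  0.002] dist 186.6574098204453
```

View pics/w4.png

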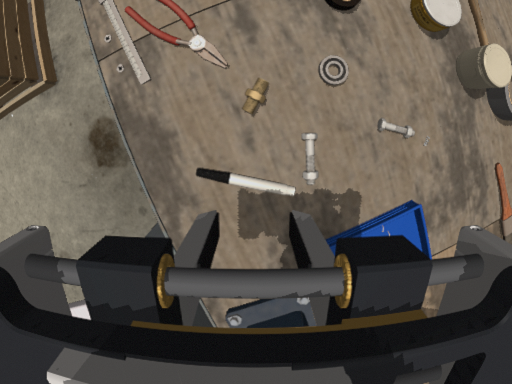

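The nipple turned in place and its long axis is now at 43°. The pliers are nearby at (218,59), so I'll approach half open.

Run:
```python
from h import *
go(397,370.8,50,-46.7)
```

```text
pos [361.6 281.1 219.1] yaw -20.9 t 12.4 -> d [ 0.1  -9.62 16.93] rv [-0.001 -0.001  0.451] dist 194.6972785299725
```

>>> {"op": "apply_moves", "data": {
  "rows": [
    [0.1,-9.6,5,0,0,0.45,0.4],
    [0.1,-9.6,10,0,0,0.45,0.4],
    [0.1,-9.6,14,0,0,0.45,0.4],
    [0.1,-9.6,17,0,0,0.45,0.4],
    [0.1,-9.6,17,0,0,0.45,0.4],
    [0.1,-9.6,17,0,0,0.45,0.4],
    [0.1,-9.6,17,0,0,0.45,0.4],
    [0.1,-9.6,17,0,0,0.45,0.4]
  ]
}}

```text
time_s: 13.2
position: [397.4, 369.7, 51.5]
orientation: [-179.8, 0.0, -46.8]
ft_force: [0.6, 0.5, 0.3]
width: 0.603
```

Run:
```python
from h import *
go(397,370.8,4,-46.7)
```

```text
pos [397.4 369.7  51.5] yaw -46.8 t 13.2 -> d [-0.11 -0.03  4.75] rv [-0.004  0.    -0.001] dist 47.49291203076947
```

>>> {"op": "apply_moves", "data": {
  "rows": [
    [-0.1,0,2.5,0,0,0,0.4],
    [-0.1,0,4,0,0,0,0.4],
    [-0.1,0,4.6,0,0,0,0.4],
    [-0.1,0,4.6,0,0,0,1],
    [-0.1,0,4.6,0,0,0,1],
    [-0.1,0,4.6,0,0,0,1],
    [-0.1,0,4.6,0,0,0,1],
    [-0.1,0,4.6,0,0,0,1],
    [-0.1,0,4.6,0,0,0,1],
    [-0.1,0,4.6,0,0,0,1]
  ]
}}

```text
time_s: 14.2
position: [395.8, 369.9, 3.6]
orientation: [-179.9, 0.0, -46.8]
ft_force: [0.0, -1.0, 5.8]
width: 0.261
```

>>> {"op": "apply_moves", "data": {
  "rows": [
    [0,0,0,0,0,0,1],
    [0,0,0,0,0,0,1],
    [0,0,-5,0,0,0,1],
    [0,0,-10,0,0,0,1],
    [0,0,-15,0,0,0,1],
    [0,0,-20,0,0,0,1],
    [0,0,-25.5,0,0,0,1],
    [0,0,-25.5,0,0,0,1]
  ]
}}

```text
time_s: 15.0
position: [398.3, 371.3, 263.6]
orientation: [-179.4, 0.0, -46.8]
ft_force: [0.6, 0.6, -0.1]
width: 0.26
```

Run:
```python
from h import *
go(398,-357,258,-88.5)
```

```text
pos [398.3 371.3 263.6] yaw -46.8 t 15.0 -> d [5.303e+01 4.992e+01 1.000e-02] rv [-0.01   0.004  0.729] dist 728.3278149656882
```

>>> {"op": "apply_moves", "data": {
  "rows": [
    [32.7,19.4,0,0,0,0.5,1],
    [32.7,19.4,0,0,0,0.5,1],
    [32.7,19.4,0,0,0,0.5,1],
    [32.7,19.4,0,0,0,0.5,1],
    [32.7,19.4,0,0,0,0.5,1],
    [32.7,19.4,0,0,0,0.5,1],
    [32.7,19.4,0,0,0,0.5,1],
    [53,50,0,0,0,0.73,1],
    [53,50,0,0,0,0.73,1],
    [53,50,0,0,0,0.73,1]
  ]
}}

```text
time_s: 16.0
position: [440.8, -120.6, 257.0]
orientation: [179.9, -0.0, -88.7]
ft_force: [1.6, -0.4, -1.0]
width: 0.262
```

Run:
```python
from h import *
go(398,-357,200,-88.5)
```

```text
pos [ 440.8 -120.6  257. ] yaw -88.7 t 16.0 -> d [23.54  4.81  5.71] rv [ 0.002 -0.    -0.003] dist 246.91044256266989
```

>>> {"op": "apply_moves", "data": {
  "rows": [
    [23.5,4.8,3,0,0,0,1],
    [23.5,4.8,3,0,0,0,1],
    [23.5,4.8,3,0,0,0,1],
    [23.5,4.8,3,0,0,0,1],
    [23.5,4.8,3,0,0,0,1],
    [23.5,4.8,6,0,0,0,1],
    [23.5,4.8,10,0,0,0,1],
    [23.5,4.8,14,0,0,0,1],
    [23.5,4.8,18,0,0,0,1],
    [23.5,4.8,18,0,0,0,1]
  ]
}}

```text
time_s: 17.0
position: [396.7, -351.6, 73.1]
orientation: [179.5, 0.4, -88.6]
ft_force: [-0.6, 0.4, -0.4]
width: 0.264
```

Run:
```python
from h import *
go(398,-357,8,-88.5)
```

```text
pos [ 396.7 -351.6   73.1] yaw -88.6 t 17.0 -> d [ 0.59 -0.17  6.5 ] rv [ 0.008  0.008 -0.002] dist 65.28575192736173
```

>>> {"op": "apply_moves", "data": {
  "rows": [
    [0.2,0,3.5,0,0,0,1],
    [0.2,0,5.5,0,0,0,1],
    [0.2,0,6.2,0,0,0,1],
    [0.2,0,6.6,0,0,0,1],
    [0.2,0,6.6,0,0,0,1],
    [0.2,0,6.6,0,0,0,1]
  ]
}}

```text
time_s: 17.6
position: [400.6, -357.8, 13.1]
orientation: [-179.9, -0.1, -88.6]
ft_force: [-0.0, 0.7, 0.2]
width: 0.263
```

>>> {"op": "apply_moves", "data": {
  "rows": [
    [0,0,0,0,0,0,0.55],
    [0,0,0,0,0,0,0.55],
    [0,0,0,0,0,0,0.55],
    [0,0,-5,0,0,0,0.55],
    [0,0,-10,0,0,0,0.55],
    [0,0,-15,0,0,0,0.4],
    [0,0,-20,0,0,0,0],
    [-5,10,-25,0,0,0,0],
    [-5,10,-25,0,0,0,0],
    [-5,10,-25,0,0,0,0]
  ]
}}

```text
time_s: 18.6
position: [295.4, -308.5, 263.1]
orientation: [-179.9, 0.1, -88.7]
ft_force: [0.3, 0.2, 0.4]
width: 0.839
```

Run:
```python
from h import *
find(440,-357,100,zlo=10,save="pics/w5.png");go(435.9,268.5,250,-16.6)
```

```text
[289.   8.] 448 [array([ 529.6, -354.5]), array([ 5.9, 97. ]), np.float64(1.9)] 32.1
[245.  67.] 369 [array([ 437.8, -292.6]), array([151.8,   5. ]), np.float64(2.4)] 32.8
[334.  68.] 653 [array([ 442.7, -420.3]), array([156.9,   6.4]), np.float64(1.7)] 32.6
[292.  40.] 876 [array([ 481.9, -356.3]), array([60.9, 47.7]), np.float64(5.2)] 31.1
[290.  92.] 405 [array([ 402.2, -357.4]), array([26.2, 46.4]), np.float64(87.4)] 28.6
[293. 125.] 251 [array([ 354.1, -359.2]), array([  5.3, 104. ]), np.float64(1.3)] 32.4
pos [ 293.9 -307.9  263.7] yaw -88.8 t 18.65 -> d [-57.34 -15.37   1.58] rv [-4.000e-03  1.000e-03 -1.261e+00] dist 593.8334499178443
```

View pics/w5.png

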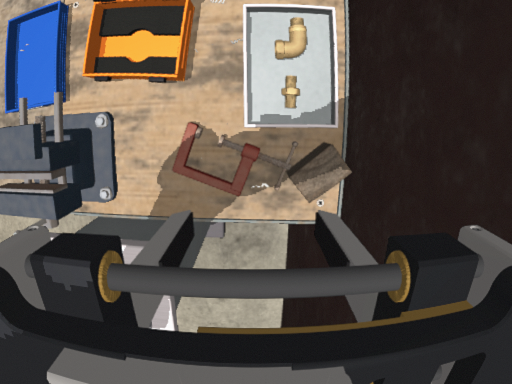

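Both fittings lie flat and apart on the steel tray's floor: the elbow at (292,40), the nipple at (290,92). Next is the large bolt.

>>> {"op": "apply_moves", "data": {
  "rows": [
    [-30.4,-19.3,1.5,0,0,-0.6,0.4],
    [-30.4,-19.3,1.5,0,0,-0.6,0.4],
    [-30.4,-19.3,1.5,0,0,-0.6,0.4],
    [-30.4,-19.3,1.5,0,0,-0.6,0.4],
    [-30.4,-19.3,1.5,0,0,-0.6,0.4],
    [-30.4,-19.3,1.5,0,0,-0.6,0.4],
    [-30.4,-19.3,1.5,0,0,-0.6,0.4],
    [-57.3,-15.4,1.5,0,0,-1.26,0.4],
    [-57.3,-15.4,1.5,0,0,-1.26,0.4],
    [-57.3,-15.4,1.5,0,0,-1.26,0.4]
  ]
}}

```text
time_s: 19.65
position: [456.9, 140.6, 246.9]
orientation: [180.0, -0.0, -28.1]
ft_force: [0.3, 0.6, -0.2]
width: 0.598
```

Run:
```python
from h import *
p,d,c=wrist();W=wcloud(d,c)
h=cv2.cvtColor(p,cv2.COLOR_BGR2HSV);m=(h[...,0]>105)&(h[...,0]<125)&(h[...,1]>150)&(W[...,2]>22)&(W[...,2]<40)&(abs(W[...,0]-460)<130)&(abs(W[...,1]-80)<100)
q=W[m];print(len(q),cv2.minAreaRect(q[:,:2].astype(np.float32)))
go(435.9,268.5,60,-16.6)
```

```text
1359 ((485.55303955078125, 83.61651611328125), (178.8035125732422, 133.0084686279297), 2.796412706375122)
pos [454.9 150.6 246.4] yaw -27.1 t 19.7 -> d [-6.97 -9.55 18.71] rv [-0.004  0.004 -0.183] dist 221.31609043596316
```

>>> {"op": "apply_moves", "data": {
  "rows": [
    [-7,-9.5,8,0,0,-0.183,0.4],
    [-7,-9.5,18,0,0,-0.183,0.4],
    [-7,-9.5,19,0,0,-0.183,0.4],
    [-7,-9.5,19,0,0,-0.183,0.4],
    [-7,-9.5,19,0,0,-0.183,0.4],
    [-7,-9.5,19,0,0,-0.183,0.4],
    [-7,-9.5,19,0,0,-0.183,0.4],
    [-7,-9.5,19,0,0,-0.183,0.4]
  ]
}}

```text
time_s: 20.5
position: [442.4, 254.6, 58.7]
orientation: [-179.9, -0.1, -18.0]
ft_force: [-1.0, -0.3, 0.2]
width: 0.598
```

Run:
```python
from h import *
go(435.9,268.5,4,-16.6)
```

```text
pos [442.4 254.6  58.7] yaw -18.0 t 20.5 -> d [-1.06 -1.11  5.47] rv [-0.002 -0.002 -0.025] dist 56.781767636186345
```

>>> {"op": "apply_moves", "data": {
  "rows": [
    [-1.1,-1.1,2,0,0,-0.025,0.4],
    [-1.1,-1.1,2,0,0,-0.025,0.4],
    [-1.1,-1.1,2,0,0,-0.025,0.4],
    [-1.1,-1.1,2,0,0,-0.025,0.4]
  ]
}}

```text
time_s: 20.9
position: [435.0, 268.6, 38.5]
orientation: [-179.9, -0.1, -16.6]
ft_force: [-0.8, -0.2, 0.6]
width: 0.601
```

Run:
```python
from h import *
go(435.9,268.5,4,-16.6)
```

```text
pos [435.  268.6  38.5] yaw -16.6 t 20.9 -> d [ 0.08 -0.01  3.45] rv [-0.001 -0.002  0.   ] dist 34.47629349149883
```

>>> {"op": "apply_moves", "data": {
  "rows": [
    [0,0,2.2,0,0,0,0.4],
    [0,0,3.3,0,0,0,0.4],
    [0,0,3.4,0,0,0,1],
    [0,0,3.4,0,0,0,1],
    [0,0,3.4,0,0,0,1],
    [0,0,3.4,0,0,0,1],
    [0,0,3.4,0,0,0,1],
    [0,0,3.4,0,0,0,1],
    [0,0,3.4,0,0,0,1],
    [0,0,3.4,0,0,0,1]
  ]
}}

```text
time_s: 21.9
position: [434.3, 269.3, 3.4]
orientation: [-180.0, -0.0, -16.5]
ft_force: [0.8, 0.4, 3.5]
width: 0.12
```

>>> {"op": "apply_moves", "data": {
  "rows": [
    [0,0,0,0,0,0,1],
    [0,0,0,0,0,0,1],
    [0,0,0,0,0,0,1],
    [0,0,-5,0,0,0,1],
    [0,0,-9,0,0,0,1],
    [0,0,-9,0,0,0,1],
    [0,0,-9,0,0,0,1]
  ]
}}

```text
time_s: 22.6
position: [433.1, 269.6, 93.2]
orientation: [-180.0, 0.0, -16.5]
ft_force: [-0.2, -1.1, -1.1]
width: 0.122
```

Run:
```python
from h import *
go(525,84,95,3)
```

```text
pos [433.1 269.6  93.2] yaw -16.5 t 22.6 -> d [14.07 15.19 -0.19] rv [-0.    0.   -0.34] dist 207.05464221321307
```

>>> {"op": "apply_moves", "data": {
  "rows": [
    [14.1,15.2,0,0,0,-0.34,1],
    [14.1,15.2,0,0,0,-0.34,1],
    [14.1,15.2,0,0,0,-0.34,1],
    [14.1,15.2,0,0,0,-0.34,1],
    [14.1,15.2,0,0,0,-0.34,1],
    [14.1,15.2,0,0,0,-0.34,1],
    [14.1,15.2,4,0,0,-0.34,1],
    [14.1,15.2,4,0,0,-0.34,1],
    [14.1,15.2,4,0,0,-0.34,1]
  ]
}}

```text
time_s: 23.5
position: [523.6, 85.2, 52.2]
orientation: [-180.0, 0.2, 3.1]
ft_force: [-0.3, -0.2, -0.6]
width: 0.12
```

Run:
```python
from h import *
go(525,84,7.5,3)
```

```text
pos [523.6  85.2  52.2] yaw 3.1 t 23.5 -> d [0.15 0.13 4.47] rv [-0.001  0.004  0.002] dist 44.726753608889744
```

>>> {"op": "apply_moves", "data": {
  "rows": [
    [0.1,0.1,2,0,0,0,1],
    [0.1,0.1,3.5,0,0,0,1],
    [0.1,0.1,4.2,0,0,0,1],
    [0.1,0.1,4.5,0,0,0,1],
    [0.1,0.1,4.5,0,0,0,1],
    [0.1,0.1,4.5,0,0,0,1],
    [0.1,0.1,4.5,0,0,0,1]
  ]
}}

```text
time_s: 24.2
position: [527.3, 82.6, 8.8]
orientation: [-180.0, -0.1, 3.0]
ft_force: [0.0, -0.2, -0.7]
width: 0.116
```

>>> {"op": "apply_moves", "data": {
  "rows": [
    [0,0,0,0,0,0,0.65],
    [0,0,0,0,0,0,0.65],
    [0,0,0,0,0,0,0.65],
    [0,0,0,0,0,0,0.65],
    [0,0,-5,0,0,0,0.65],
    [0,0,-9,0,0,0,0.65],
    [0,0,-9,0,0,0,0.5],
    [0,0,-9,0,0,0,0.4]
  ]
}}

```text
time_s: 25.0
position: [527.3, 82.7, 98.9]
orientation: [-180.0, -0.1, 3.0]
ft_force: [0.2, -0.1, -0.2]
width: 0.485
```

Run:
```python
from h import *
go(571,266,60,59.2)
```

```text
pos [527.3  82.7  98.9] yaw 3.0 t 25.0 -> d [  5.31 -18.07   3.91] rv [ 0.001 -0.002 -0.981] dist 192.3724033502649
```

>>> {"op": "apply_moves", "data": {
  "rows": [
    [5.3,-18.1,0,0,0,-0.98,0.4],
    [5.3,-18.1,0,0,0,-0.98,0.4],
    [5.3,-18.1,0,0,0,-0.98,0.4],
    [5.3,-18.1,0,0,0,-0.98,0.4],
    [5.3,-18.1,0,0,0,-0.98,0.4],
    [5.3,-18.1,4,0,0,-0.98,0.4],
    [5.3,-18.1,6,0,0,-0.98,0.4],
    [5.3,-18.1,6,0,0,-0.98,0.4],
    [5.3,-18.1,6,0,0,-0.98,0.4],
    [5.3,-18.1,6,0,0,-0.98,0.4]
  ]
}}

```text
time_s: 26.0
position: [571.0, 266.2, 38.8]
orientation: [180.0, -0.1, 59.0]
ft_force: [0.1, 0.1, 0.3]
width: 0.598
```

Run:
```python
from h import *
go(571,266,3,59.2)
```

```text
pos [571.  266.2  38.8] yaw 59.0 t 26.0 -> d [-0.02  0.01  3.58] rv [ 0.001 -0.001 -0.003] dist 35.777063036091874
```

>>> {"op": "apply_moves", "data": {
  "rows": [
    [0,0,2.2,0,0,0,0.4],
    [0,0,3.4,0,0,0,0.4],
    [0,0,3.5,0,0,0,1],
    [0,0,3.5,0,0,0,1],
    [0,0,3.5,0,0,0,1],
    [0,0,3.5,0,0,0,1],
    [0,0,3.5,0,0,0,1],
    [0,0,3.5,0,0,0,1],
    [0,0,3.5,0,0,0,1],
    [0,0,3.5,0,0,0,1]
  ]
}}

```text
time_s: 27.0
position: [570.7, 266.2, 3.4]
orientation: [180.0, -0.0, 59.1]
ft_force: [0.6, 0.8, 1.8]
width: 0.098
```

>>> {"op": "apply_moves", "data": {
  "rows": [
    [0,0,0,0,0,0,1],
    [0,0,0,0,0,0,1],
    [0,0,0,0,0,0,1],
    [0,0,-5,0,0,0,1],
    [0,0,-9,0,0,0,1],
    [0,0,-9,0,0,0,1],
    [0,0,-9,0,0,0,1]
  ]
}}

```text
time_s: 27.7
position: [570.3, 265.9, 93.5]
orientation: [180.0, -0.0, 59.1]
ft_force: [-0.6, 0.3, -1.6]
width: 0.094
```

Run:
```python
from h import *
go(445,82,95,3)
```

```text
pos [570.3 265.9  93.5] yaw 59.1 t 27.7 -> d [-22.21  -1.32  -0.16] rv [ 0.    -0.001  0.98 ] dist 222.54147956424785
```

>>> {"op": "apply_moves", "data": {
  "rows": [
    [-22.2,-1.3,0,0,0,0.98,1],
    [-22.2,-1.3,0,0,0,0.98,1],
    [-22.2,-1.3,0,0,0,0.98,1],
    [-22.2,-1.3,0,0,0,0.98,1],
    [-22.2,-1.3,0,0,0,0.98,1],
    [-22.2,-1.3,0,0,0,0.98,1],
    [-22.2,-1.3,3,0,0,0.98,1],
    [-22.2,-1.3,4,0,0,0.98,1],
    [-22.2,-1.3,4,0,0,0.98,1],
    [-22.2,-1.3,4,0,0,0.98,1]
  ]
}}

```text
time_s: 28.7
position: [444.6, 82.0, 52.7]
orientation: [180.0, 0.1, 3.1]
ft_force: [-0.9, -0.6, -0.5]
width: 0.095
```

Run:
```python
from h import *
go(445,82,7.5,3)
```

```text
pos [444.6  82.   52.7] yaw 3.1 t 28.7 -> d [ 0.05 -0.    4.52] rv [0.    0.002 0.001] dist 45.19653199617092
```

>>> {"op": "apply_moves", "data": {
  "rows": [
    [0,0,2,0,0,0,1],
    [0,0,3.5,0,0,0,1],
    [0,0,4.2,0,0,0,1],
    [0,0,4.5,0,0,0,1],
    [0,0,4.5,0,0,0,1],
    [0,0,4.5,0,0,0,1],
    [0,0,4.5,0,0,0,1]
  ]
}}

```text
time_s: 29.4
position: [445.7, 82.2, 8.6]
orientation: [-180.0, -0.1, 3.0]
ft_force: [-0.5, 0.1, -0.7]
width: 0.094
```

>>> {"op": "apply_moves", "data": {
  "rows": [
    [0,0,0,0,0,0,0.65],
    [0,0,0,0,0,0,0.65],
    [0,0,0,0,0,0,0.65],
    [0,0,0,0,0,0,0.65],
    [0,0,-5,0,0,0,0.65],
    [0,0,-9,0,0,0,0.65],
    [0,0,-14,0,0,0,0.5],
    [0,0,-14,0,0,0,0.4]
  ]
}}

```text
time_s: 30.2
position: [449.0, 82.5, 152.9]
orientation: [-179.9, -0.6, 3.0]
ft_force: [0.3, 0.4, 0.0]
width: 0.486
```

Run:
```python
from h import *
go(480,-85,200,-5)
```

```text
pos [449.   82.5 152.9] yaw 3.0 t 30.2 -> d [ 2.28 16.88 -4.72] rv [-0.003 -0.01   0.139] dist 176.777809647448
```

>>> {"op": "apply_moves", "data": {
  "rows": [
    [2,6,-11,0,0,0,0.4],
    [2,12,-11,0,0,0,0.4],
    [2,31,-11,0,0,0,0.4],
    [2,31,-11,0,0,0,0.4],
    [2,31,-11,0,0,0,0.4],
    [2,31,-11,0,0,0,0.4],
    [2,31,-11,0,0,0,0.4],
    [2,31,-11,0,0,0,0.4],
    [2,31,-11,0,0,0,0.4],
    [2,31,-11,0,0,0,0.4]
  ]
}}

```text
time_s: 31.2
position: [481.1, -224.5, 257.2]
orientation: [-179.9, 0.1, 3.1]
ft_force: [0.1, 0.0, 0.1]
width: 0.604
```

Run:
```python
from h import *
s=read_state();p,d,c=wrist();cv2.imwrite("pics/w6.png",p);W=wcloud(d,c);np.save("w6W.npy",W);print(s["position"],s["orientation"])
m=((W[...,2]>8)&(W[...,2]<45)&(abs(W[...,0]-486)<75)&(abs(W[...,1]-84)<50)).astype(np.uint8)
n,l,st,ce=cv2.connectedComponentsWithStats(m)
for i in range(1,n):
    if st[i,4]>60:
        q=W[l==i];print("blue",ce[i].round(),st[i,4],[np.round(x,1) for x in cv2.minAreaRect(q[:,:2].astype(np.float32))],q[:,2].max().round(1))
h=cv2.cvtColor(p,cv2.COLOR_BGR2HSV);o=(h[...,0]>5)&(h[...,0]<25)&(h[...,1]>170)&(h[...,2]>100)&(d>0)&(abs(W[...,1]+130)<110)&(abs(W[...,0]-500)<120)
r=o&(W[...,2]>36)&(W[...,2]<52);print("rim",r.sum(),cv2.minAreaRect(W[r][:,:2].astype(np.float32)))
f=o&(W[...,2]<14);q=W[f];print("floor",f.sum(),q[:,2].min(),np.median(q[:,2]),cv2.minAreaRect(q[:,:2].astype(np.float32)))
L=o&(W[...,2]>60)|((W[...,2]>60)&(W[...,2]<190)&(abs(W[...,1]+130)<90)&(abs(W[...,0]-570)<80));q=W[L];print("lid",len(q),q.min(0),q.max(0),np.polyfit(q[:,2],q[:,0],1))
t=q[q[:,2]>q[:,2].max()-15];print("tab",t.mean(0))
```

```text
[ 481.05538473 -224.53737348  257.16678427] [-1.79883683e+02  8.70323836e-02  3.07584190e+00]
rim 1117 ((486.8598937988281, -130.11361694335938), (153.65530395507812, 124.1196060180664), 84.81185913085938)
floor 2796 -1.5497733852209308 4.1188550409985965 ((474.87091064453125, -141.55035400390625), (107.38945770263672, 217.12782287597656), 20.36876678466797)
lid 7674 [ 535.54805252 -215.35897466   60.04691332] [585.28223361 -58.52001003 177.13614628] [3.12124671e-01 5.20174612e+02]
tab [ 576.93679285 -139.00251208  171.18945565]
```

View pics/w6.png

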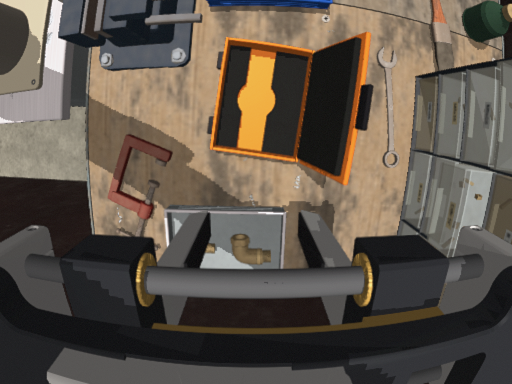

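The rim and nest (257,100) are clear, and the lid leans back at an angle. I'll fit the nest centre.

Run:
```python
from h import *
p=cv2.imread("pics/w6.png");W=np.load("w6W.npy")
h=cv2.cvtColor(p,cv2.COLOR_BGR2HSV);o=(h[...,0]>5)&(h[...,0]<28)&(h[...,1]>150)&(h[...,2]>100)
c0=np.array([486.9,-130.1]);a=np.deg2rad(-5.2);X=np.array([np.cos(a),np.sin(a)]);Y=np.array([-X[1],X[0]])
D=W[...,:2]-c0;cx,cy=D@X,D@Y
f=o&(W[...,2]<14)&(abs(cx)<50)&(abs(cy)<71)
u,v=cx[f],cy[f];print(f.sum(),np.median(W[f][:,2]))
for k in range(-70,71,7):
    g=abs(v-k)<3
    if g.sum()>5: print(k,np.percentile(u[g],[2,98]).round(1),g.sum())
```

```text
2650 4.116736574130158
-70 [-27.    6.9] 67
-63 [-26.4   7.5] 99
-56 [-26.   8.] 103
-49 [-26.8   8. ] 103
-42 [-26.4   7.6] 102
-35 [-26.9   7.6] 102
-28 [-26.7   7.9] 105
-21 [-26.4   8.4] 106
-14 [-30.9  13.2] 133
-7 [-34.5  16.3] 150
0 [-35.4  16.6] 153
7 [-34.6  16. ] 151
14 [-31.9  13.8] 137
21 [-26.9   9. ] 109
28 [-26.2   8.5] 102
35 [-26.3   7.7] 103
42 [-26.8   7.8] 100
49 [-26.4   8.2] 101
56 [-26.1   7.8] 100
63 [-26.    7.9] 101
70 [-26.5   8.4] 67
```

>>> {"op": "apply_moves", "data": {
  "rows": [
    [0,-18,0,0,0,0,0.3],
    [0,-18,0,0,0,0,0.3],
    [0,-18,0,0,0,0,0.3],
    [0,-18,0,0,0,0,0.3],
    [0,-18,0,0,0,0,0.3],
    [0,-18,0,0,0,0,0.3],
    [0,-18,0,0,0,0,0.3]
  ]
}}

```text
time_s: 31.95
position: [471.9, -47.1, 258.1]
orientation: [180.0, -0.0, 3.0]
ft_force: [-0.1, 0.9, 0.2]
width: 0.702
```

Run:
```python
from h import *
p,d,c=wrist();cv2.imwrite("pics/w7.png",p);W=wcloud(d,c)
m=((W[...,2]>8)&(W[...,2]<45)&(abs(W[...,0]-486)<78)&(abs(W[...,1]-84)<54)).astype(np.uint8)
n,l,st,ce=cv2.connectedComponentsWithStats(m)
for i in range(1,n):
    if st[i,4]>30:
        q=W[l==i];print("blue",ce[i].round(),st[i,4],[np.round(x,1) for x in cv2.minAreaRect(q[:,:2].astype(np.float32))],q[:,2].max().round(1))
go(508.3,370,200,60)
```

```text
blue [297.  76.] 460 [array([526.9,  82.6]), array([21.7, 69.1]), np.float64(1.8)] 24.2
blue [240.  75.] 337 [array([444.8,  81. ]), array([17.1, 56.3]), np.float64(3.2)] 20.7
pos [471.9 -47.6 258.1] yaw 2.9 t 32.0 -> d [  5.75 -41.53   5.79] rv [ 0.001  0.    -0.997] dist 423.1994108234493
```

View pics/w7.png

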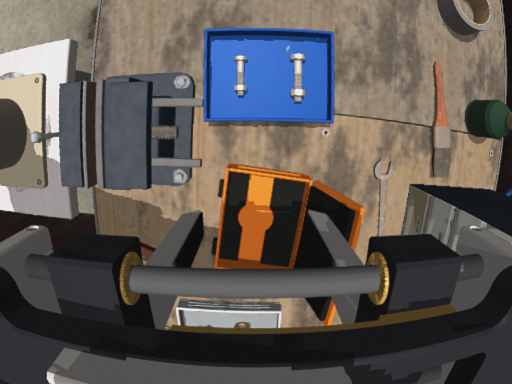

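Both bolts lie flat and apart in the blue tray, at (240,75) and (297,76). Next is the bearing.

>>> {"op": "apply_moves", "data": {
  "rows": [
    [5.7,-41.5,5,0,0,-0.997,0.3],
    [5.7,-41.5,5,0,0,-0.997,0.3],
    [5.7,-41.5,5,0,0,-0.997,0.3],
    [5.7,-41.5,5,0,0,-0.997,0.3],
    [5.7,-41.5,5,0,0,-0.997,0.3],
    [5.7,-41.5,5,0,0,-0.997,0.3],
    [5.7,-41.5,5,0,0,-0.997,0.3],
    [5.7,-41.5,12,0,0,-0.997,0.3],
    [5.7,-41.5,16,0,0,-0.997,0.3],
    [5.7,-41.5,20,0,0,-0.997,0.3]
  ]
}}

```text
time_s: 33.0
position: [508.1, 366.9, 84.3]
orientation: [180.0, -0.2, 60.1]
ft_force: [0.8, 0.3, -0.0]
width: 0.701
```

>>> {"op": "apply_moves", "data": {
  "rows": [
    [0,0,0,0,0,0,0.3],
    [0,0,0,0,0,0,0.3],
    [0,0,0,0,0,0,0.3]
  ]
}}

```text
time_s: 33.3
position: [509.4, 364.0, 88.2]
orientation: [179.9, -0.2, 60.0]
ft_force: [0.9, 0.2, 0.5]
width: 0.698
```

Run:
```python
from h import *
go(508.3,370,3,60)
```

```text
pos [509.4 364.   88.2] yaw 60.0 t 33.3 -> d [ 0.44 -0.41  8.52] rv [ 0.003 -0.003 -0.001] dist 85.43563795937212
```

>>> {"op": "apply_moves", "data": {
  "rows": [
    [0.4,-0.4,4,0,0,0,0.3],
    [0.4,-0.4,5.5,0,0,0,0.3],
    [0.4,-0.4,5.5,0,0,0,0.3],
    [0.4,-0.4,5.5,0,0,0,0.3]
  ]
}}

```text
time_s: 33.7
position: [506.5, 370.0, 32.1]
orientation: [179.9, -0.1, 60.1]
ft_force: [0.6, 0.5, 0.8]
width: 0.699
```

Run:
```python
from h import *
go(508.3,370,3.5,60)
```

```text
pos [506.5 370.   32.1] yaw 60.1 t 33.7 -> d [0.08 0.15 2.86] rv [ 0.001 -0.002  0.001] dist 28.68350694731944
```

>>> {"op": "apply_moves", "data": {
  "rows": [
    [0.1,0.1,1.8,0,0,0,0.3],
    [0.1,0.1,2.7,0,0,0,0.3],
    [0.1,0.1,2.8,0,0,0,0.3],
    [0.1,0.1,2.8,0,0,0,1],
    [0.1,0.1,2.8,0,0,0,1],
    [0.1,0.1,2.8,0,0,0,1],
    [0.1,0.1,2.8,0,0,0,1],
    [0.1,0.1,2.8,0,0,0,1],
    [0.1,0.1,2.8,0,0,0,1],
    [0.1,0.1,2.8,0,0,0,1]
  ]
}}

```text
time_s: 34.7
position: [507.0, 370.8, 2.8]
orientation: [180.0, -0.0, 60.1]
ft_force: [-0.1, 0.2, 2.6]
width: 0.412
```

>>> {"op": "apply_moves", "data": {
  "rows": [
    [0,0,0,0,0,0,1],
    [0,0,-5,0,0,0,1],
    [0,0,-10,0,0,0,1],
    [0,0,-15,0,0,0,1],
    [0,0,-20,0,0,0,1],
    [0,0,-22,0,0,0,1],
    [0,0,-22,0,0,0,1]
  ]
}}

```text
time_s: 35.4
position: [508.3, 371.6, 225.8]
orientation: [179.9, -0.3, 60.1]
ft_force: [0.1, 1.0, -1.6]
width: 0.411
```

Run:
```python
from h import *
go(470,-129.5,220,84.8)
```

```text
pos [508.3 371.6 225.8] yaw 60.1 t 35.4 -> d [-45.36  21.66   0.36] rv [ 0.004 -0.005 -0.431] dist 502.62660423600863
```

>>> {"op": "apply_moves", "data": {
  "rows": [
    [-45.4,21.7,0.4,0,0,-0.431,1],
    [-45.4,21.7,0.4,0,0,-0.431,1],
    [-45.4,21.7,0.4,0,0,-0.431,1],
    [-45.4,21.7,0.4,0,0,-0.431,1],
    [-45.4,21.7,0.4,0,0,-0.431,1],
    [-45.4,21.7,0.4,0,0,-0.431,1],
    [-45.4,21.7,0.4,0,0,-0.431,1],
    [-45.4,21.7,0.4,0,0,-0.431,1],
    [-45.4,21.7,0.4,0,0,-0.431,1],
    [-45.4,21.7,0.4,0,0,-0.431,1]
  ]
}}

```text
time_s: 36.4
position: [466.7, -129.4, 216.4]
orientation: [-179.8, -0.0, 84.8]
ft_force: [1.3, 0.1, -1.6]
width: 0.414
```

Run:
```python
from h import *
go(474,-129.4,130,84.8)
```

```text
pos [ 466.7 -129.4  216.4] yaw 84.8 t 36.4 -> d [0.06 0.76 8.63] rv [-0.004 -0.001  0.   ] dist 86.6674731318701
```

>>> {"op": "apply_moves", "data": {
  "rows": [
    [0,0.8,4,0,0,0,1],
    [0,0.8,8,0,0,0,1],
    [0,0.8,12,0,0,0,1],
    [0,0.8,15,0,0,0,1],
    [0,0.8,15,0,0,0,1],
    [0,0.8,15,0,0,0,1],
    [0,0.8,15,0,0,0,1]
  ]
}}

```text
time_s: 37.1
position: [477.3, -128.9, 69.3]
orientation: [179.9, 0.0, 84.8]
ft_force: [0.3, 0.8, -1.1]
width: 0.415
```

Run:
```python
from h import *
go(477.6,-129.4,7.5,84.8)
```

```text
pos [ 477.3 -128.9   69.3] yaw 84.8 t 37.1 -> d [-0.05  0.02  6.18] rv [ 0.001  0.    -0.   ] dist 61.802156432461366
```

>>> {"op": "apply_moves", "data": {
  "rows": [
    [0,0,2,0,0,0,1],
    [0,0,4,0,0,0,1],
    [0,0,5,0,0,0,1],
    [0,0,5.8,0,0,0,1],
    [0,0,6.2,0,0,0,1],
    [0,0,6.2,0,0,0,1],
    [0,0,6.2,0,0,0,1],
    [0,0,6.2,0,0,0,1]
  ]
}}

```text
time_s: 37.9
position: [477.1, -128.8, 6.8]
orientation: [180.0, 0.0, 84.8]
ft_force: [0.1, -0.2, -1.7]
width: 0.415
```

>>> {"op": "apply_moves", "data": {
  "rows": [
    [0,0,0,0,0,0,0.4],
    [0,0,0,0,0,0,0.4],
    [0,0,0,0,0,0,0.4],
    [0,0,-4,0,0,0,0.4],
    [0,0,-9,0,0,0,0.4],
    [0,0,-14,0,0,0,0.4],
    [0,0,-19,0,0,0,0.6],
    [0,0,-25,0,0,0,1],
    [0,0,-25,0,0,0,1],
    [0,0,-25,0,0,0,1]
  ]
}}

```text
time_s: 38.9
position: [477.9, -128.9, 258.3]
orientation: [179.7, 0.0, 84.8]
ft_force: [-0.3, 0.9, 0.1]
width: 0.296
```

Run:
```python
from h import *
go(625,-140,260,84.8)
```

```text
pos [ 477.9 -128.9  258.3] yaw 84.8 t 38.9 -> d [ 0.23 14.75 -0.11] rv [0.005 0.    0.   ] dist 147.5228967850151
```

>>> {"op": "apply_moves", "data": {
  "rows": [
    [0.2,14.8,-1,0,0,0,1],
    [0.2,14.8,-1,0,0,0,1],
    [0.2,14.8,-1,0,0,0,1],
    [0.2,14.8,-1,0,0,0,1],
    [0.2,14.8,-1,0,0,0,1],
    [0.2,14.8,-1,0,0,0,1]
  ]
}}

```text
time_s: 39.5
position: [622.3, -140.1, 264.4]
orientation: [-179.7, -0.0, 84.8]
ft_force: [-0.9, -0.4, 1.1]
width: 0.004
```

Run:
```python
from h import *
find(477.6,-129.4,26,zlo=11,zhi=30,save="pics/w8.png")
go(625,-142,140,84.8)
```

```text
[253.  67.] 502 [array([ 478.4, -129. ]), array([39.1, 39.2]), np.float64(38.9)] 18.3
pos [ 622.4 -140.2  265.2] yaw 84.8 t 39.55 -> d [-0.16  0.31 12.52] rv [-0.003 -0.    -0.001] dist 125.27195851123315
```

View pics/w8.png

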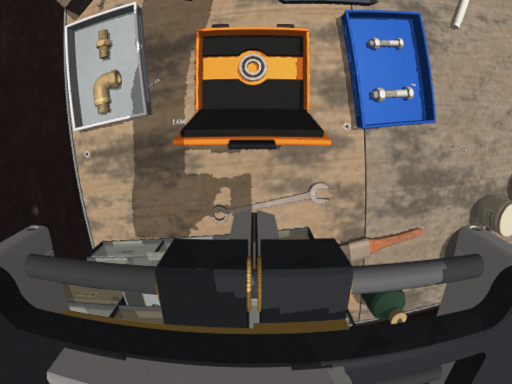

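The bearing is centred flat in the nest (252,67), and all four other parts are in their trays. Before going down behind the lid I'll check clearance to the cabinet.

Run:
```python
from h import *
W=cloud("top",np.load("top0.npy"));v,u=np.mgrid[:384,:512]
m=(W[...,2]>40)&(W[...,0]>590)&(abs(W[...,1]+140)<140)&(W[...,2]<900);q=W[m]
print(q[:,0].min(),np.percentile(q[:,0],[1,5,50]),q[:,2].max())
for x in range(590,800,20):
    g=abs(q[:,0]-x)<10
    if g.any():print(x,g.sum(),q[g][:,2].min().round(),q[g][:,2].max().round())
```

```text
684.1902315727124 [696.14888587 722.0467336  905.44986781] 487.45880456366183
690 204 139.0 193.0
710 253 130.0 259.0
730 1182 40.0 267.0
750 598 49.0 266.0
770 448 56.0 268.0
790 453 71.0 267.0
```

>>> {"op": "apply_moves", "data": {
  "rows": [
    [-0.2,-0.5,4,0,0,0,1],
    [-0.2,-0.5,8,0,0,0,1],
    [-0.2,-0.5,12,0,0,0,1],
    [-0.2,-0.5,12,0,0,0,1],
    [-0.2,-0.5,12,0,0,0,1],
    [-0.2,-0.5,12,0,0,0,1]
  ]
}}

```text
time_s: 40.15
position: [620.5, -142.2, 149.0]
orientation: [179.8, 0.0, 84.8]
ft_force: [0.3, -0.8, 0.4]
width: 0.001
```

>>> {"op": "apply_moves", "data": {
  "rows": [
    [0,-2,0,0,0,0,1],
    [0,-3.5,0,0,0,0,1],
    [0,-5,0,0,0,0,1],
    [0,-6,0,0,0,0,1],
    [0,-7,0,0,0,0,1],
    [0,-8,0,0,0,0,1],
    [0,-8.5,0,0,0,0,1],
    [0,-8.5,0,0,0,0,1]
  ]
}}

```text
time_s: 40.95
position: [534.0, -134.0, 146.6]
orientation: [-180.0, -0.0, 84.8]
ft_force: [0.6, 0.1, -0.0]
width: 0.007
```

Run:
```python
from h import *
s=read_state();print(s["position"],s["ft_force"])
p,d,c=wrist();W=wcloud(d,c);cv2.imwrite("pics/w9.png",p)
L=(W[...,2]>55)&(W[...,2]<190)&(abs(W[...,1]+135)<80)&(W[...,0]>400)&(W[...,0]<600);q=W[L];print("lid",len(q),q.min(0),q.max(0))
```

```text
[ 534.00350862 -133.9509724   146.58871781] [ 0.58264082  0.05938842 -0.04170078]
lid 10995 [ 485.78654742 -210.91818412   55.04448617] [554.79826822 -55.07453816 189.99951117]
```

>>> {"op": "apply_moves", "data": {
  "rows": [
    [0,4,-5,0,0,0,1],
    [0,8,-12,0,0,0,1],
    [0,8,-12,0,0,0,1],
    [0,8,-12,0,0,0,1],
    [0,8,-12,0,0,0,1],
    [0,8,-12,0,0,0,1],
    [0,8,-12,0,0,0,1],
    [0,8,-12,0,0,0,1],
    [0,8,-12,0,0,0,1]
  ]
}}

```text
time_s: 41.9
position: [613.7, -141.2, 265.8]
orientation: [-179.9, -0.0, 84.8]
ft_force: [-1.2, -0.0, -0.0]
width: 0.007
```

Run:
```python
from h import *
print(read_state()["position"])
p,d,c=wrist();W=wcloud(d,c);cv2.imwrite("pics/w10.png",p)
L=(W[...,2]>38)&(W[...,2]<190)&(abs(W[...,1]+130)<85)&(W[...,0]>400)&(W[...,0]<575);q=W[L];print("lid",len(q),q.min(0),q.max(0),np.percentile(q[:,2],[5,50,95]))
```

```text
[ 613.65229514 -141.1749734   265.80338813]
lid 10910 [ 408.7219419  -213.1380699    38.04493554] [558.51830148 -46.61996618  56.12588024] [49.60079252 51.26895181 53.8578197 ]
```

View pics/w10.png

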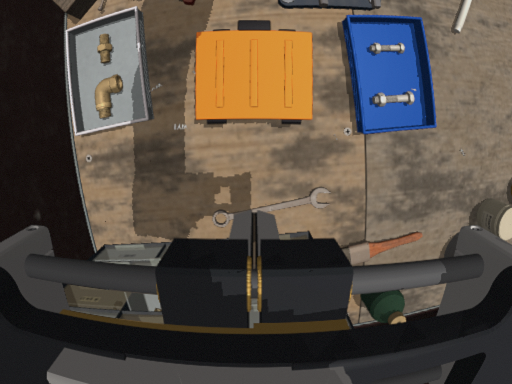

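The lid is shut and level, with its top at z 50–54 mm all over. The parts in the trays haven't moved. I'll hand in the job.

```bash
python3 -c "
from rig import *
print(close_job())"
```

```text
the job is handed in; nothing more can be done
None
```

The job is done and handed in at about 42 s of the 134 s allowed. `close_job` gives no verdict, so this rests on my own checks.

- **Brass fittings:** the elbow and nipple lie flat and apart in the grey steel tray, clear of the rim.
- **Bolts:** both lie flat and apart in the blue tray.
- **Bearing and case:** the bearing went flat into the nest, about 1 mm from its centre when I checked before closing. I then pushed the lid from behind and it fell shut. Its top now reads about 50–54 mm above the bench all over, so it is level and closed.
- **Robot:** at hand-in the gripper was shut and touching nothing. The highest force reading I saw was about 6 N, taken at the end of each move.

**Problems along the way:** I lifted the nipple too early on the first try, and it turned in place by about 26°. I found it again and the second grasp held. I let the elbow and nipple go a few millimetres above the tray floor. Both looked flat in the later pictures, and no check failed or disagreed at the end.

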